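# Feed a specimen carrier along the gauge fence with the push stick

## Task

Take the push stick out of its stand and, touching the specimen carrier only with the stick, nudge it sideways flush against the fence while it is still at the entry end. Then feed it gently along the fence, keeping it pressed lightly against the fence all the way, until it is fully home: its front pushes in the stop's plunger and its side pushes in the fence's sprung button. Put the stick back upright in its stand and leave everything else where it is.

Things in the scene. Friction and masses are not known exactly. Their poses are not given: they have to be found in the camera images.
- guide: Gauge bed, fixed, turned up to 11 degrees either way, with fence, stop and reading head (all rigid). Origin: bench level, at the middle of its steel deck plate (280 along x, 470 along y, top 8 mm above the bench). +y is the feed direction, +x points across the lane to the fence
- lane_mid (a point): The bed's middle, on the deck. The aluminium fence runs along the bed's y (-220 to 220), 20 thick, top 38 above the bench. Its straight inner face is parallel to y and 28 to 52 mm to +x of this point: it is clamped by hand each time, NOT measured by any entry, and must be felt or seen
- lane_end (a point): On the deck, at x 0, y 150 mm of the bed. The stop block (60 wide, top 38 above the bench) closes the lane: its face is 20 to 44 mm to +y of this point, clamped by hand each time and NOT measured
- head (a point): Underside of the white reading head, 68 mm above the bench, at x 20, y 140 mm of the bed. The head spans x 10 to 140, y 118 to 162 of the bed, its top is 93 mm above the bench; its column is beyond the fence
- carrier: Loose aluminium block, 0.35 to 0.6 kg, on the deck's entry (-y) half, clear of the fence: 60 wide (x), 90 long (y), 30 high, a fixed black puck (40 dia, 10 high) on top. Origin: centre of underside; +y front, +x fence side; within 0.15 rad of the bed. Notch in its rear end, full height, open to the rear: x -26 to -8, floor at y = -33 mm; the stick's shank fits in. See notch
- notch (a point): middle of the floor of the carrier's notch: x -17, y -33, 15 mm above the underside. Pushing in the notch forwards and, with about half that force or more, towards the fence keeps the carrier's whole side on the fence; 2 to 6 N is a light press, over 12 N mars it. The deck's friction on the carrier is a few newtons
- stick: Push stick, 90 g, 150 long, standing upright in the stand's hole: a round aluminium shank 12 dia, 90 long, with a square wooden handle 24 x 24 x 60 on top. Origin: centre of the shank's lower end; +z runs up to the handle; x and y are square to the handle's faces.
- stick_tip (a point): centre of the lower end of the stick's shank (the stick's origin)
- stick_grip (a point): centre of the stick's handle, 120 mm above the tip
- stand: Grey block 70 x 70 x 60 high, fixed to the bench, with one round hole in the middle of its top. Origin: centre of the underside. It stands on the robot's left or right, trading places with the tube rack.
- stand_hole0 (a point): centre of the hole's mouth, 60 mm above the bench: hole 16 dia, 45 deep (floor 15 mm above the bench), 3 mm chamfer
- stop_pin (a joint): plunger in the face of the stop, sprung at 0.03 N/mm: 0 = fully out, 6 mm proud of the stop's face; 0.006 m = pushed in level with the face
- fence_pin (a joint): round sprung button (0.04 N/mm) in the fence's face at y = 125 mm of the bed: 0 = out, 4 mm proud of the face; 0.004 m = pushed in level with the face. It is a dome and gives way as the carrier slides onto it; the carrier's side covers it when it is home
- tube_rack: orange rack, 70 x 100 x 98 high, of six clear tubes with caps, fixed; origin centre of underside
- weight: bystander: brass weight, 22 dia, 36 high, on the deck at the lane's open side; origin centre of underside, as for all bystanders
- spare_puck: bystander: black specimen puck, 40 dia, 12 high, on the deck behind the fence
- reagent: bystander: brown bottle, 70 dia, 150 high, beyond the bed
- beaker: bystander: glass beaker, 70 dia, 90 high, beyond the bed
- jar: bystander: white jar, 60 dia, 75 high, at the left
- brush: bystander: flat brush, about 200 long, lying beyond the bed
- wash_bottle: bystander: white bottle, 66 dia, 170 high, at the right

How it is judged:
On the way, in this order (a step that is already met when the one before it is completed fails the run):
1. the stick is lifted out of its stand (height (world z) of stick_tip above 0.065 m), for 0.1 s.
2. the stick presses the carrier flush on the fence (1 N or more, within 0.05 rad), carrier centre still at y < -0.06 m of the bed (contact force between carrier and guide above 1 N and contact force between stick and carrier above 0.5 N and angle between the y axis of carrier and the y axis of guide, either way round below 0.05 rad and y of carrier in the frame of guide below -0.06 m), for 0.15 s.
3. in the middle of the lane (centre at y -0.05 to 0.05 m of the bed) the stick feeds the carrier pressed on the fence with 0.7 N or more for 0.4 s (contact force between carrier and guide above 0.7 N and contact force between stick and carrier above 0.5 N and angle between the y axis of carrier and the y axis of guide, either way round below 0.05 rad and y of carrier in the frame of guide between -0.05 and 0.05 m), for 0.4 s.
4. the stick has brought the carrier home: plunger in by 4 mm, button in by 2 mm (value of joint stop_pin above 0.004 m and value of joint fence_pin above 0.002 m and angle between the y axis of carrier and the y axis of guide, either way round below 0.05 rad and contact force between stick and carrier above 0.3 N), for 0.1 s.
At the end, for the whole second after the job is handed in: The carrier lies at rest, home: stop plunger in by more than 4 of 6 mm, fence button in by more than 2 of 4 mm, within 0.05 rad of the fence; the stick stands released in the stand's hole (tip within 6 mm of its axis, less than 25 mm above the bench, tilted under 0.15 rad) (value of joint stop_pin above 0.004 m and value of joint fence_pin above 0.002 m and angle between the y axis of carrier and the y axis of guide, either way round below 0.05 rad and linear speed of carrier below 0.01 m/s and horizontal distance between stick_tip and stand_hole0 below 0.006 m and height (world z) of stick_tip below 0.025 m and angle between stick's own z axis and vertical below 0.15 rad and linear speed of stick below 0.02 m/s); the robot touches nothing.
It fails at once if the carrier is pressed on fence or stop with more than 25 N or, away from the stop (centre at y < 0.1 m of the bed), on the fence with more than 12 N (contact force between carrier and guide above 25 N or (contact force between carrier and guide above 12 N and y of carrier in the frame of guide below 0.1 m)).
It fails at once if the robot itself touches the carrier (contact force between any of the fingers, the arm and carrier above 0.3 N).
It fails at once if the carrier is tipped or lifted (angle between carrier's own z axis and vertical above 0.12 rad).
It fails at once if once past the entry, the carrier swings or strays off the fence (turned over 0.1 rad, or its centre over 12 mm to the open side of the bed middle) (y of carrier in the frame of guide above -0.05 m and (angle between the y axis of carrier and the y axis of guide, either way round above 0.1 rad or x of carrier in the frame of guide below -0.012 m)).
It fails at once if a bystander is moved by more than 15 mm (distance of any of weight, spare_puck, reagent, beaker, jar, brush, wash_bottle from where it was at the start of the episode above 0.015 m).
It also fails if it takes over 72 s, if anything falls off the work surface, if the arm or the gripper's body presses on something with over 40 N, if the wrist force passes 120 N, or if a joint passes its speed limit or range.

## Robot

A 7-joint arm with a two-finger parallel gripper is mounted at the origin on the work surface. World frame = base frame: x ahead of the robot, y to its left, z up, the work surface at z = 0. Lengths are in m, angles in rad, forces in N, time in s.
With the tool pointing down it reaches from about 0.4 to 0.875 m from the base axis. Payload 19.3 kg.
Tool frame: the origin (TCP) lies midway between the tips of the shut fingers; the grasp point (between the pads) lies 19 mm behind it; z points along the fingers, y is the direction in which the jaws open and shut (so a half turn about z gives the same grasp; the last joint's range is limited). The gripper opens to 85 mm and grips with 20 to 120 N. Pads are 22 mm wide; open, the fingers measure 114 mm over their backs; the gripper's body (76 mm by 85 mm) begins 54 mm behind the grasp point. The pads swing forward as they close: fully open they stand 13 mm farther back than shut.
Start: joints at [-1.417, 0.521, -0.036, 1.599, 0.021, 1.021, -0.113], TCP at [0.139, 0.609, 0.231] pointing down, gripper open.
Joint ranges: [-2.91, 2.91], [-0.3, 2.13], [-1.5, 1.42], [0.17, 2.43], [-1.26, 4.41], [0.16, 1.93], [-2.52, 2.52]. Speed limits (rad/s): [1.89, 1.89, 2.39, 2.39, 3.01, 3.01, 3.01].

## Interface

Orientations are given as a unit quaternion [x, y, z, w].
In Python, from bench import arm, viewer, order gives the robot as it stands. The module is installed in compiled form; this text tells all that it offers.
- The arm moves only by the shell command python3 -m pendant 'ROWS'. ROWS is JSON, a list of rows, each an object of numbers: "ax", "ay", "az": the turn, a rotation vector about the tool's x, y, z in rad; "dx", "dy", "dz": the shift along the tool's x, y, z in m; "claw": the finger opening in m, from 0 to 0.0854. In form: [{"ax": .., "ay": .., "az": .., "dx": .., "dy": .., "dz": .., "claw": ..}, ...]. A call has 1 to 5 rows; each row is the pose to reach, as a shift and turn from the pose commanded when the call began, along the tool's axes at that moment; what a row does not reach only later rows make up. A row lasts 1/12 s, in which the tool goes at most 41.7 mm and 7.16 degrees, less where a joint would pass 70% of its speed; a pose out of reach is approached as far as the arm can. A call with a gripper value outside its range is refused whole. The fingers move at their own pace and stop on an object; the grip force is fixed at half the most. Time passes only in rows, so rows that repeat a pose let the fingers close. It gives the time, the measured TCP pose, the force and the opening at its end, in the units of the state.
- arm.sense(): the state, without advancing time (a new reading comes with each control period).
- viewer.capture(name): name is "scene" or "side" or "wrist"; returns (picture, depth): 420x560x3 uint8, red, green, blue; 420x560 float32, m along the optical axis (not along the pixel's ray), 0 where there is no reading.
- viewer.camera_info(name): a dict with "mtx" (3x3 intrinsics, pixels), "R" (3x3) and "t" (3): a world point X has camera coordinates R X + t; the wrist camera has in their place "mount" (4x4, takes a point from camera to tool coordinates, whose origin is the TCP and whose axes are the flange's). Camera axes: x right, y down, z forward; pixel columns grow to the right and rows downward; lengths in m; the calibration is good to about 2 mm. A picture is of the moment at which its call begins: read the wrist's pose just before it. camera_info takes no time and is no camera call.
- order.close_job(): hands the job in, once; it reports no verdict.
Trained networks look in the newest picture that a camera, given by its name, has taken for a name from the list of things; names that differ only in an ending like _2 or _b are one class to them, and where a whole thing is asked for, a point or a joint stands for the part that bears it (a point fixed in the world has none). Each returns a list of dicts, best first, with "score" (0 to 1); they miss things now and then, are a little off and sometimes report something else, mostly with a low value. They report only what shows in the picture. A call takes as long as a camera call.
- viewer.boxes_of(target, camera): "box" ([left, top, width, height] in pixels, round what is visible of it).
- viewer.trace(target, camera): "mask" (420x560 bool, what is visible of it) and "box" ([left, top, width, height] in pixels, round what is visible of it).
- viewer.mark_of(target, camera): "centre" ([column, row] in pixels: a listed point, or the origin of a listed thing).
The state is a dict: "time": time; "qpos": joint angles; "joint_velocities": joint speeds; "joint_efforts": joint torques, N m; "position": TCP position; "tool_rot": TCP orientation; "contact_force": force on the tool from outside, world axes, zero at the start; "ft_torque": the same for the moment, N m; "grip_width": finger opening in m.
Only numpy, scipy, OpenCV 4.12 (cv2) and the standard library are available. Lean on these libraries where they do the work, as an engineer would, in place of code of your own. Each camera call takes 0.05 s, during which the arm holds its last target. There are 200 camera calls.

## Working session

There is one attempt and no reset: what is moved stays moved. The work goes in short steps, Python scripts to look and compute and a shell command to move; the robot and the scene stay as the last step left them, time stands still between calls to the robot, and variables do not carry over. Pictures are saved under pics/ and viewed, about 8 in all and at most 12, crops included, and the job is handed in when it is done.

```bash
ls; mkdir -p pics
cat > h.py <<'E'
import numpy as np, cv2
from bench import arm, viewer, order
from scipy.spatial.transform import Rotation as R
def cap(n,save=None):
    s=arm.sense(); im,d=viewer.capture(n)
    if save: cv2.imwrite('pics/'+save,im[:,:,::-1])
    return im,d,s
def toworld(n,uv,z,s=None):
    """pixel rays: z = depth array/values along axis"""
    ci=viewer.camera_info(n); uv=np.atleast_2d(uv).astype(float); K=ci['mtx']
    c=np.c_[(uv[:,0]-K[0,2])/K[0,0],(uv[:,1]-K[1,2])/K[1,1],np.ones(len(uv))]
    if n=='wrist':
        T=np.eye(4);T[:3,:3]=R.from_quat(s['tool_rot']).as_matrix();T[:3,3]=s['position']
        M=T@np.array(ci['mount']); Rw,o=M[:3,:3],M[:3,3]
    else:
        Rw=np.array(ci['R']).T; o=-Rw@np.array(ci['t'])
    return c@Rw.T,o,c
def pt_depth(n,uv,d,s=None):
    r,o,c=toworld(n,uv,0,s); return o+r*np.atleast_1d(d)[:,None]
def pt_plane(n,uv,z,s=None):
    r,o,c=toworld(n,uv,0,s); return o+r*((z-o[2])/r[:,2])[:,None]
def cloud(n,d,s=None):
    v,u=np.nonzero(d>0); return np.c_[u,v],pt_depth(n,np.c_[u,v],d[v,u],s)
E
python3 - <<'E'
from h import *
print(arm.sense())
for n in ['scene','side']:
    im,d,s=cap(n,n+'0.png')
    zs=dict(guide=0.008,lane_mid=.008,lane_end=.008,head=.068,carrier=.008,notch=.023,stick_tip=.015,stick_grip=.135,stand=0,stand_hole0=.06,tube_rack=0,weight=.008)
    for t,z in zs.items():
        m=viewer.mark_of(t,n)[:2]
        print(n,t,[(round(q['score'],2),np.round(q['centre']),np.round(pt_plane(n,q['centre'],z)[0],3)) for q in m])
E
```

```text
pics
{'time': 0.0, 'qpos': array([-1.41717667,  0.52198224, -0.03635175,  1.60002426,  0.0211734 ,
        1.02106423, -0.11283201]), 'joint_velocities': array([ 0.0007451 , -0.00125493, -0.00078725, -0.00117023,  0.00119274,
        0.00159766, -0.00065776]), 'joint_efforts': array([-1.74786965e-04, -9.27115345e+01,  1.98000044e+00, -3.69935346e+01,
        1.78389513e-02,  8.16580374e-03, -2.78178965e-05]), 'position': array([0.13866221, 0.60907902, 0.23073942]), 'tool_rot': array([ 1.11693502e-01,  9.93742553e-01, -5.45843465e-04, -3.98152340e-05]), 'contact_force': array([ 0.05494199,  0.54050775, -0.53236837]), 'ft_torque': array([ 0.03061061, -0.02992725, -0.00990187]), 'grip_width': 0.08549914102594922}
scene guide [(0.71, array([287., 232.]), array([ 0.553, -0.017,  0.008]))]
scene lane_mid []
scene lane_end []
scene head [(0.84, array([332., 238.]), array([0.588, 0.123, 0.068]))]
scene carrier [(0.88, array([259., 205.]), array([ 0.492, -0.143,  0.008])), (0.4, array([462., 244.]), array([0.376, 0.343, 0.008]))]
scene notch [(0.7, array([258., 194.]), array([ 0.471, -0.163, 
[... 839 characters left out ...]
., 230.]), array([0.447, 0.115, 0.068]))]
side carrier [(0.68, array([280., 304.]), array([ 0.494, -0.125,  0.008])), (0.56, array([243., 202.]), array([0.61 , 0.153, 0.008]))]
side notch [(0.67, array([282., 319.]), array([ 0.47 , -0.157,  0.023]))]
side stick_tip []
side stick_grip [(0.67, array([134., 152.]), array([0.451, 0.356, 0.135]))]
side stand [(0.7, array([149., 189.]), array([0.454, 0.362, 0.   ]))]
side stand_hole0 [(0.56, array([143., 172.]), array([0.455, 0.363, 0.06 ]))]
side tube_rack [(0.96, array([362., 401.]), array([ 0.481, -0.363,  0.   ])), (0.16, array([239., 201.]), array([0.606, 0.169, 0.   ]))]
side weight [(0.45, array([192., 232.]), array([0.459, 0.157, 0.008]))]
```

Run:
```python
import cv2,numpy as np
a=cv2.imread('pics/scene0.png');b=cv2.imread('pics/side0.png')
c=np.hstack([a[100:380],b[100:380]]) 
cv2.imwrite('pics/a.png',cv2.resize(np.vstack([a[130:330],b[130:350]]),None,fx=1.4,fy=1.4))
```

```text
(no output)
```

View pics/a.png

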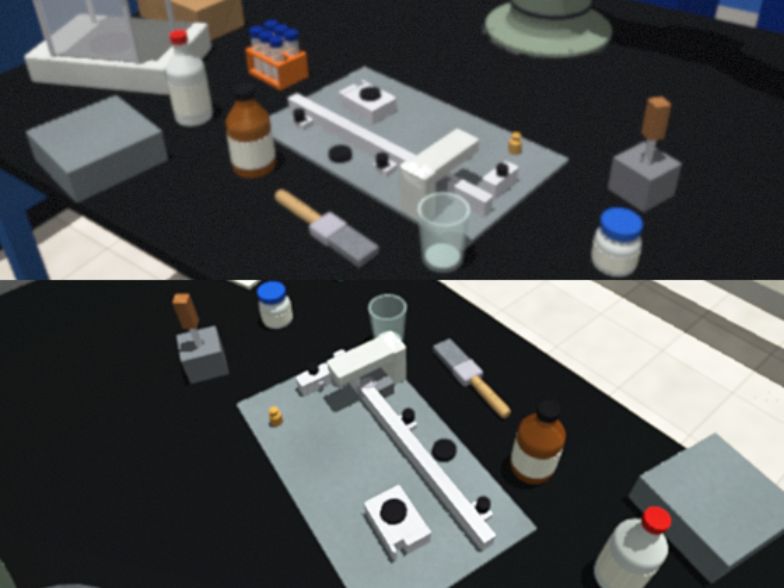

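The pictures show the stand with the stick on the robot's left, the carrier at the bed's entry with its notch towards the tube rack, the fence on the far side and the head near the left end. Next step: fit the fence, carrier and stick from depth.

Run:
```python
from h import *
for n in ['scene','side']:
    im,d,s=cap(n); uv,P=cloud(n,d)
    print(n)
    tr=viewer.trace('guide',n)
    if tr:
        m=tr[0]['mask']; k=m[uv[:,1],uv[:,0]]&(abs(P[:,2]-.008)<.006); Q=P[k,:2].astype(np.float32)
        print('deck z',np.median(P[k,2]),'rect',cv2.minAreaRect(Q),tr[0]['score'])
    k=(abs(P[:,2]-.038)<.004)&(abs(P[:,0]-.57)<.2)&(P[:,1]>-.26)&(P[:,1]<.3)
    Q=P[k]; # fence: coarse RANSAC line
    best=None;rng=np.random.default_rng(0)
    for _ in range(2000):
        a,b=Q[rng.choice(len(Q),2,False),:2]; t=b-a
        if np.linalg.norm(t)<.1: continue
        t/=np.linalg.norm(t); e=(Q[:,:2]-a)@np.array([-t[1],t[0]]); c=(abs(e)<.010).sum()
        if best is None or c>best[0]: best=(c,abs(e)<.011)
    F=Q[best[1],:2]; c=F.mean(0); t=np.linalg.svd(F-c)[2][0]; t*=np.sign(t[1]); nn=np.array([t[1],-t[0]])
    e=(F-c)@nn; print('fence',len(F),c,'yaw',np.degrees(np.arctan2(-t[0],t[1])),'width',np.percentile(e,[2,50,98]),'along',np.percentile((F-c)@t,[1,99]))
    for t_ in ['carrier','stick','stand']:
        tr=viewer.trace(t_,n)
        if not tr: print('no',t_);continue
        m=cv2.erode(tr[0]['mask'].astype(np.uint8),np.ones((2,2)))>0; k=m[uv[:,1],uv[:,0]]; Q=P[k]
        if t_=='carrier':
            T=Q[abs(Q[:,2]-.038)<.005]; print('carrier top',len(T),cv2.minAreaRect(T[:,:2].astype(np.float32)))
            T=Q[abs(Q[:,2]-.048)<.004]; print('puck',T.mean(0),cv2.minEnclosingCircle(T[:,:2].astype(np.float32)))
        elif t_=='stick':
            T=Q[Q[:,2]>.142]; T=T if len(T) else Q; print('stick',T.min(0),T.max(0)); T=Q[Q[:,2]>.155]; print(cv2.minAreaRect(T[:,:2].astype(np.float32)) if len(T) else '')
        else:
            T=Q[abs(Q[:,2]-.06)<.004]; print('stand top',cv2.minAreaRect(T[:,:2].astype(np.float32)))
```

```text
scene
deck z 0.009576400360484683 rect ((0.549510657787323, -0.02917155623435974), (0.47314614057540894, 0.22768786549568176), 73.01592254638672) 0.59
fence 887 [ 0.60643966 -0.02053239] yaw -8.425995199935603 width [-0.01049317  0.00012749  0.00939317] along [-0.21962334  0.21272886]
carrier top 308 ((0.49938103556632996, -0.12680913507938385), (0.08632815629243851, 0.060267262160778046), 81.41990661621094)
puck [ 0.50070743 -0.12206981  0.04743912] ((0.5001143217086792, -0.12298566848039627), 0.021776413545012474)
stick [0.4394562  0.34630444 0.14202927] [0.4681914  0.37573679 0.16808125]
((0.4533866047859192, 0.3613121211528778), (0.021846788004040718, 0.02670145221054554), 57.58494567871094)
stand top ((0.4515645205974579, 0.3602001368999481), (0.07063011080026627, 0.07374581694602966), 68.47918701171875)
side
deck z 0.011063050509202643 rect ((0.5866830945014954, -0.006317213177680969), (0.46847665309906006, 0.1749660223722458), 77.07688903808594) 0.61
fence 1313 [ 0.59495985 -0.08289186] yaw -8.10397245633983 width [-0.0094489  -0.00014332  0.01015674] along [-0.16062946  0.27102023]
carrier top 854 ((0.4959942698478699, -0.13254263997077942), (0.08882725983858109, 0.06052783504128456), 78.97635650634766)
puck [ 0.4969999  -0.12469513  0.04786096] ((0.49722200632095337, -0.12401193380355835), 0.020442713052034378)
stick [0.43449369 0.34150829 0.14214741] [0.46456601 0.36893576 0.16710348]
((0.44954806566238403, 0.3555891513824463), (0.02122998610138893, 0.023170379921793938), 44.71868896484375)
stand top ((0.44992947578430176, 0.357099711894989), (0.07286662608385086, 0.068097785115242), 68.91179656982422)
```

```bash
cat >> h.py <<'E'
def rows(target,yawto=None):
    """delta in tool axes to world target; yawto: desired heading (deg) of tool y axis, mod 180"""
    s=arm.sense(); M=R.from_quat(s['tool_rot']).as_matrix()
    d=M.T@(np.array(target)-s['position']); h=np.degrees(np.arctan2(M[1,1],M[0,1]))
    az=None
    if yawto is not None: az=-np.radians((yawto-h+90)%180-90)
    print('t',round(s['time'],2),'pos',np.round(s['position'],4),'tooly heading',round(h,1),'delta',np.round(d,4),'az',az,'q7',round(s['qpos'][6],2))
E
python3 - <<'E'
from h import *
print(np.round(viewer.camera_info('wrist')['mount'],3),viewer.camera_info('wrist')['mtx'])
rows((0.45,0.358,0.27))
E
```

```text
[[-0.    -0.955 -0.298  0.076]
 [ 1.    -0.     0.001  0.001]
 [-0.001 -0.298  0.955 -0.142]
 [ 0.     0.     0.     1.   ]] [[353.89960107   0.         285.95956885]
 [  0.         353.89960107 206.66414105]
 [  0.           0.           1.        ]]
t 1.8 pos [0.1387 0.6094 0.2313] tooly heading 77.2 delta [-0.3593 -0.176  -0.0387] az None q7 -0.11
```

```bash
P="python3 -m pendant"
$P '[{"dx":-0.036,"dy":-0.018,"dz":-0.015},{"dx":-0.072,"dy":-0.035,"dz":-0.03},{"dx":-0.108,"dy":-0.053,"dz":-0.04},{"dx":-0.144,"dy":-0.07,"dz":-0.04},{"dx":-0.18,"dy":-0.088,"dz":-0.04}]'
$P '[{"dx":-0.036,"dy":-0.018},{"dx":-0.072,"dy":-0.035},{"dx":-0.108,"dy":-0.053},{"dx":-0.144,"dy":-0.07},{"dx":-0.18,"dy":-0.088}]'
$P '[{"dx":0},{"dx":0}]'
python3 - <<'E'
from h import *
im,d,s=cap('wrist','w1.png'); uv,P=cloud('wrist',d,s)
T=P[(P[:,2]>.158)&(P[:,2]<.172)&(np.hypot(P[:,0]-.45,P[:,1]-.358)<.04)]
print('top',len(T),T.mean(0) if len(T) else '',cv2.minAreaRect(T[:,:2].astype(np.float32)) if len(T) else '')
T=P[(abs(P[:,2]-.06)<.005)&(np.hypot(P[:,0]-.45,P[:,1]-.358)<.07)]
print('stand',cv2.minAreaRect(T[:,:2].astype(np.float32)) if len(T) else '')
for t,z in dict(stick_grip=.135,stand_hole0=.06).items():
    print(t,[(q['score'],pt_plane('wrist',q['centre'],z,s)[0]) for q in viewer.mark_of(t,'wrist')[:2]])
rows((0.45,0.358,0.27))
E
```

```text
top 0  
stand 
stick_grip []
stand_hole0 []
t 1.95 pos [0.1387 0.6094 0.2313] tooly heading 77.2 delta [-0.3593 -0.176  -0.0387] az None q7 -0.11validation failed for argument at $[0]...
validation failed for argument at $[0]...
validation failed for argument at $[0]...
```

View pics/w1.png

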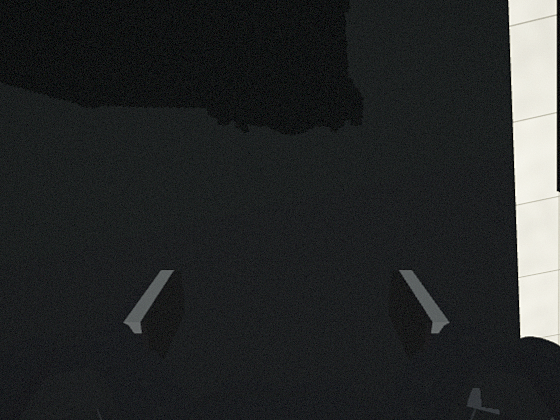

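The rows were refused because every row needs all its keys, so the arm has not moved. This picture shows only bare bench and the open fingers. I'll send complete rows.

```bash
P="python3 -m pendant"
$P '[{"ax":0,"ay":0,"az":0,"dx":-0.036,"dy":-0.018,"dz":-0.015,"claw":0.085},{"ax":0,"ay":0,"az":0,"dx":-0.072,"dy":-0.035,"dz":-0.03,"claw":0.085},{"ax":0,"ay":0,"az":0,"dx":-0.108,"dy":-0.053,"dz":-0.04,"claw":0.085},{"ax":0,"ay":0,"az":0,"dx":-0.144,"dy":-0.07,"dz":-0.04,"claw":0.085},{"ax":0,"ay":0,"az":0,"dx":-0.18,"dy":-0.088,"dz":-0.04,"claw":0.085}]'
$P '[{"ax":0,"ay":0,"az":0,"dx":-0.036,"dy":-0.018,"dz":0,"claw":0.085},{"ax":0,"ay":0,"az":0,"dx":-0.072,"dy":-0.035,"dz":0,"claw":0.085},{"ax":0,"ay":0,"az":0,"dx":-0.108,"dy":-0.053,"dz":0,"claw":0.085},{"ax":0,"ay":0,"az":0,"dx":-0.144,"dy":-0.07,"dz":0,"claw":0.085},{"ax":0,"ay":0,"az":0,"dx":-0.18,"dy":-0.088,"dz":0,"claw":0.085}]'
$P '[{"ax":0,"ay":0,"az":0,"dx":0,"dy":0,"dz":0,"claw":0.085},{"ax":0,"ay":0,"az":0,"dx":0,"dy":0,"dz":0,"claw":0.085}]'
python3 - <<'E'
from h import *
im,d,s=cap('wrist','w2.png'); uv,P=cloud('wrist',d,s)
T=P[(P[:,2]>.158)&(P[:,2]<.172)&(np.hypot(P[:,0]-.45,P[:,1]-.358)<.04)]
print('top',len(T),T.mean(0) if len(T) else '',cv2.minAreaRect(T[:,:2].astype(np.float32)) if len(T) else '')
T=P[(abs(P[:,2]-.06)<.005)&(np.hypot(P[:,0]-.45,P[:,1]-.358)<.07)]
print('stand',cv2.minAreaRect(T[:,:2].astype(np.float32)) if len(T) else '')
for t,z in dict(stick_grip=.135,stand_hole0=.06).items():
    print(t,[(q['score'],pt_plane('wrist',q['centre'],z,s)[0]) for q in viewer.mark_of(t,'wrist')[:2]])
rows((0.45,0.358,0.27))
E
```

```text
time: 2.37
position: [0.2963, 0.4824, 0.2722]
tool_rot: [0.112, 0.994, 0.001, 0.0]
contact_force: [0.7, 0.9, 0.2]
grip_width: 0.0849
time: 2.78
position: [0.452, 0.3565, 0.2715]
tool_rot: [0.112, 0.994, 0.0, 0.0]
contact_force: [0.7, 0.8, -0.2]
grip_width: 0.0849
time: 2.95
position: [0.4524, 0.356, 0.2712]
tool_rot: [0.114, 0.994, -0.0, 0.0]
contact_force: [-1.1, 0.1, 0.2]
grip_width: 0.085
top 1055 [0.44795147 0.36079584 0.16439218] ((0.4490056335926056, 0.36049383878707886), (0.02413153275847435, 0.024259094148874283), 49.16704177856445)
stand ((0.448957234621048, 0.3605425953865051), (0.07006901502609253, 0.0702499970793724), 68.94558715820312)
stick_grip [(0.92, array([0.44968664, 0.36083633, 0.135     ])), (0.36, array([0.42639023, 0.36493875, 0.135     ]))]
stand_hole0 [(0.91, array([0.44548087, 0.3612528 , 0.06      ]))]
t 3.1 pos [0.4499 0.3587 0.2713] tooly heading 77.3 delta [-0.0003 -0.0007  0.0013] az None q7 0.6
```

The handle is well measured at (0.449, 0.3605) with its faces at 49°. The stand's centre agrees with that. I'll turn, descend and grip.

```bash
P="python3 -m pendant"
$P '[{"ax":0,"ay":0,"az":0.12,"dx":0.002,"dy":0.002,"dz":0.01,"claw":0.085},{"ax":0,"ay":0,"az":0.24,"dx":0.003,"dy":0.003,"dz":0.03,"claw":0.085},{"ax":0,"ay":0,"az":0.36,"dx":0.003,"dy":0.003,"dz":0.05,"claw":0.085},{"ax":0,"ay":0,"az":0.49,"dx":0.003,"dy":0.003,"dz":0.07,"claw":0.085},{"ax":0,"ay":0,"az":0.49,"dx":0.003,"dy":0.003,"dz":0.09,"claw":0.085}]'
python3 -c "
from h import *
rows((.449,.3605,.112),49.2)"
```

```text
time: 3.52
position: [0.4473, 0.3627, 0.1805]
tool_rot: [0.352, 0.936, 0.0, -0.0]
contact_force: [-0.2, 0.1, -0.4]
grip_width: 0.085
t 3.52 pos [0.4473 0.3627 0.1805] tooly heading 48.7 delta [-0.0028 -0.0005  0.0685] az -0.007937577594871533 q7 0.16
```

```bash
P="python3 -m pendant"
$P '[{"ax":0,"ay":0,"az":0,"dx":-0.001,"dy":0,"dz":0.03,"claw":0.085},{"ax":0,"ay":0,"az":0,"dx":-0.001,"dy":0,"dz":0.055,"claw":0.085},{"ax":0,"ay":0,"az":0,"dx":-0.001,"dy":0,"dz":0.068,"claw":0.085},{"ax":0,"ay":0,"az":0,"dx":-0.001,"dy":0,"dz":0.068,"claw":0.085},{"ax":0,"ay":0,"az":0,"dx":-0.001,"dy":0,"dz":0.068,"claw":0.02}]'
$P '[{"ax":0,"ay":0,"az":0,"dx":0,"dy":0,"dz":0,"claw":0.015},{"ax":0,"ay":0,"az":0,"dx":0,"dy":0,"dz":0,"claw":0.015},{"ax":0,"ay":0,"az":0,"dx":0,"dy":0,"dz":0,"claw":0.015},{"ax":0,"ay":0,"az":0,"dx":0,"dy":0,"dz":0,"claw":0.015},{"ax":0,"ay":0,"az":0,"dx":0,"dy":0,"dz":0,"claw":0.015}]'
$P '[{"ax":0,"ay":0,"az":0,"dx":0,"dy":0,"dz":0,"claw":0.015},{"ax":0,"ay":0,"az":0,"dx":0,"dy":0,"dz":0,"claw":0.015},{"ax":0,"ay":0,"az":0,"dx":0,"dy":0,"dz":0,"claw":0.015}]'
python3 -c "
from h import *
rows((.449,.3605,.112),49.2)"
```

```text
time: 3.93
position: [0.4484, 0.3615, 0.1133]
tool_rot: [0.349, 0.937, -0.0, -0.0]
contact_force: [-0.1, -0.2, 0.3]
grip_width: 0.0748
time: 4.35
position: [0.4492, 0.3609, 0.1141]
tool_rot: [0.349, 0.937, 0.0, 0.0]
contact_force: [-2.7, -2.8, 10.2]
grip_width: 0.0234
time: 4.6
position: [0.4493, 0.3609, 0.1141]
tool_rot: [0.349, 0.937, 0.0, 0.0]
contact_force: [-1.9, -2.5, 9.6]
grip_width: 0.0234
t 4.6 pos [0.4493 0.3609 0.1141] tooly heading 49.1 delta [-0.0001 -0.0005  0.0021] az -0.0018432368791587925 q7 0.19
```

```bash
P="python3 -m pendant"
$P '[{"ax":0,"ay":0,"az":0,"dx":0,"dy":0,"dz":-0.025,"claw":0.015},{"ax":0,"ay":0,"az":0,"dx":0,"dy":0,"dz":-0.055,"claw":0.015},{"ax":0,"ay":0,"az":-0.1,"dx":0,"dy":0,"dz":-0.085,"claw":0.015},{"ax":0,"ay":0,"az":-0.22,"dx":0,"dy":0,"dz":-0.085,"claw":0.015},{"ax":0,"ay":0,"az":-0.34,"dx":0,"dy":0,"dz":-0.085,"claw":0.015}]'
$P '[{"ax":0,"ay":0,"az":-0.11,"dx":0,"dy":0,"dz":0,"claw":0.015},{"ax":0,"ay":0,"az":-0.23,"dx":0,"dy":0,"dz":0,"claw":0.015},{"ax":0,"ay":0,"az":-0.23,"dx":0,"dy":0,"dz":0,"claw":0.015}]'
python3 -c "
from h import *
rows((.4425,-.119,.199),81.7)"
```

```text
time: 5.02
position: [0.4498, 0.3615, 0.2005]
tool_rot: [0.183, 0.983, 0.001, 0.001]
contact_force: [-0.1, 0.1, -2.4]
grip_width: 0.0236
time: 5.27
position: [0.4493, 0.3607, 0.1986]
tool_rot: [0.069, 0.998, 0.0, 0.0]
contact_force: [-0.2, 0.3, -0.3]
grip_width: 0.0229
t 5.27 pos [0.4493 0.3607 0.1986] tooly heading 82.1 delta [-0.0592 -0.4761 -0.0005] az 0.006939711324375659 q7 0.66
```

```bash
P="python3 -m pendant"
$P '[{"ax":0,"ay":0,"az":0,"dx":-0.005,"dy":-0.04,"dz":0,"claw":0.015},{"ax":0,"ay":0,"az":0,"dx":-0.010,"dy":-0.08,"dz":0,"claw":0.015},{"ax":0,"ay":0,"az":0,"dx":-0.015,"dy":-0.12,"dz":0,"claw":0.015},{"ax":0,"ay":0,"az":0,"dx":-0.020,"dy":-0.16,"dz":0,"claw":0.015},{"ax":0,"ay":0,"az":0,"dx":-0.025,"dy":-0.20,"dz":0,"claw":0.015}]'
$P '[{"ax":0,"ay":0,"az":0,"dx":-0.005,"dy":-0.04,"dz":0,"claw":0.015},{"ax":0,"ay":0,"az":0,"dx":-0.010,"dy":-0.08,"dz":0,"claw":0.015},{"ax":0,"ay":0,"az":0,"dx":-0.015,"dy":-0.12,"dz":0,"claw":0.015},{"ax":0,"ay":0,"az":0,"dx":-0.020,"dy":-0.16,"dz":0,"claw":0.015},{"ax":0,"ay":0,"az":0,"dx":-0.025,"dy":-0.20,"dz":0,"claw":0.015}]'
$P '[{"ax":0,"ay":0,"az":0,"dx":-0.005,"dy":-0.04,"dz":0,"claw":0.015},{"ax":0,"ay":0,"az":0,"dx":-0.009,"dy":-0.076,"dz":0,"claw":0.015},{"ax":0,"ay":0,"az":0,"dx":-0.009,"dy":-0.076,"dz":0,"claw":0.015},{"ax":0,"ay":0,"az":0,"dx":-0.009,"dy":-0.076,"dz":0,"claw":0.015}]'
python3 - <<'E'
from h import *
im,d,s=cap('wrist','w3.png'); uv,P=cloud('wrist',d,s)
k=(abs(P[:,2]-.038)<.004)
for t in ['carrier']:
    tr=viewer.trace(t,'wrist')
    if tr:
        m=tr[0]['mask']; Q=P[m[uv[:,1],uv[:,0]]]; T=Q[abs(Q[:,2]-.038)<.005]
        print('carrier',tr[0]['score'],len(T),np.median(T[:,2]),cv2.minAreaRect(T[:,:2].astype(np.float32)))
        T=Q[abs(Q[:,2]-.048)<.004]; print('puck',cv2.minEnclosingCircle(T[:,:2].astype(np.float32)))
for t,z in dict(stick_tip=s['position'][2]-.099,notch=.023).items():
    print(t,z,[(q['score'],q['centre'],pt_plane('wrist',q['centre'],z,s)[0]) for q in viewer.mark_of(t,'wrist')[:2]])
# fence face: points between z .034-.042 beyond carrier
F=P[k&(P[:,0]>.55)&(P[:,0]<.68)]
F=F[abs((F[:,0]-.606)*.9895-(F[:,1]+.0205)*.1444)<.018]
if len(F)>30:
    n=np.array([.9895,-.1444]); e=F[:,:2]@n; print('fence e pct',len(F),np.percentile(e,[1,5,50,95,99]))
    t=np.linalg.svd(F[:,:2]-F[:,:2].mean(0),full_matrices=False)[2][0]; print('yaw',np.degrees(np.arctan(-t[0]/t[1])), 'y',F[:,1].min(),F[:,1].max())
print(np.array(s['position'])[:2]@np.array([.9895,-.1444]))
rows((.4425,-.119,.199),81.7)
E
```

```text
time: 5.68
position: [0.4448, 0.1575, 0.1985]
tool_rot: [0.074, 0.997, 0.0, 0.0]
contact_force: [1.9, 0.3, -1.1]
grip_width: 0.0236
time: 6.1
position: [0.4409, -0.0441, 0.1987]
tool_rot: [0.074, 0.997, 0.0, 0.0]
contact_force: [0.7, 0.4, 0.4]
grip_width: 0.0235
time: 6.43
position: [0.439, -0.1206, 0.1985]
tool_rot: [0.076, 0.997, -0.0, 0.0]
contact_force: [0.4, 0.8, -0.5]
grip_width: 0.0234
carrier 0.97 2448 0.037751747175921474 ((0.49164485931396484, -0.13012190163135529), (0.09001412242650986, 0.05341053754091263), 78.77139282226562)
puck ((0.49384480714797974, -0.12173561751842499), 0.019620371982455254)
stick_tip 0.09948442158215173 [(0.6, [283.2, 205.1], array([ 0.43750169, -0.12162911,  0.09948442]))]
notch 0.023 [(0.94, [250.7, 220.3], array([ 0.47095775, -0.1586578 ,  0.023     ]))]
fence e pct 2198 [0.5899438  0.59046149 0.59882938 0.61716724 0.61999384]
yaw -12.718834574183644 y -0.039252426961130654 0.12274529636996254
0.45184937590648955
t 6.63 pos [ 0.4395 -0.1176  0.1983] tooly heading 81.8 delta [-0.0032 -0.0009 -0.0007] az 0.0012465174709163848 q7 1.63
```

View pics/w3.png

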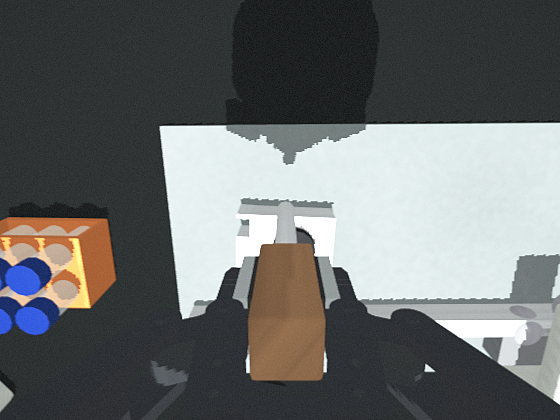

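```bash
P="python3 -m pendant"
$P '[{"ax":0,"ay":0,"az":0,"dx":0,"dy":-0.002,"dz":0.03,"claw":0.015},{"ax":0,"ay":0,"az":0,"dx":0,"dy":-0.002,"dz":0.06,"claw":0.015},{"ax":0,"ay":0,"az":0,"dx":0,"dy":-0.002,"dz":0.075,"claw":0.015},{"ax":0,"ay":0,"az":0,"dx":0,"dy":-0.002,"dz":0.081,"claw":0.015},{"ax":0,"ay":0,"az":0,"dx":0,"dy":-0.002,"dz":0.081,"claw":0.015}]'
$P '[{"ax":0,"ay":0,"az":0,"dx":-0.004,"dy":0,"dz":0,"claw":0.015},{"ax":0,"ay":0,"az":0,"dx":-0.008,"dy":0,"dz":0,"claw":0.015},{"ax":0,"ay":0,"az":0,"dx":-0.012,"dy":0,"dz":0,"claw":0.015},{"ax":0,"ay":0,"az":0,"dx":-0.015,"dy":0,"dz":0,"claw":0.015},{"ax":0,"ay":0,"az":0,"dx":-0.018,"dy":0,"dz":0,"claw":0.015}]'
$P '[{"ax":0,"ay":0,"az":0,"dx":-0.003,"dy":0,"dz":0,"claw":0.015},{"ax":0,"ay":0,"az":0,"dx":-0.006,"dy":0,"dz":0,"claw":0.015},{"ax":0,"ay":0,"az":0,"dx":-0.009,"dy":0,"dz":0,"claw":0.015},{"ax":0,"ay":0,"az":0,"dx":-0.012,"dy":0,"dz":0,"claw":0.015},{"ax":0,"ay":0,"az":0,"dx":-0.015,"dy":0,"dz":0,"claw":0.015}]'
cat > look.py <<'E'
from h import *
import sys
n=np.array([.9895,-.1444]);t=np.array([.1444,.9895])
for c in sys.argv[1:]:
    im,d,s=cap(c,f'{c}_{arm.sense()["time"]:.1f}.png'); uv,P=cloud(c,d,s)
    tr=viewer.trace('carrier',c)
    if tr:
        m=tr[0]['mask']; Q=P[m[uv[:,1],uv[:,0]]]; T=Q[abs(Q[:,2]-.038)<.004]; r=cv2.minAreaRect(T[:,:2].astype(np.float32)) if len(T) else None
        a=r[2]%90; a=a if a>45 else a+90
        print(c,'carrier',round(tr[0]['score'],2),len(T),'e,y',np.array(r[0])@n,np.array(r[0])@t,np.round(r[1],3),'yaw rel bed',round(a-90+8.3,1),'emin',np.percentile(T[:,:2]@n,[1,99]),'y',np.percentile(T[:,:2]@t,[1,99]))
    q=viewer.mark_of('notch',c)
    if q: p=pt_plane(c,q[0]['centre'],.023,s)[0]; print('notch',round(q[0]['score'],2),p[:2]@n,p[:2]@t)
s=arm.sense();p=s['position'][:2];f=s['contact_force'];print('tcp e,y',p@n,p@t,'z',s['position'][2],'F n,t,z',f[:2]@n,f[:2]@t,f[2],'q',np.round(s['qpos'],2))
E
python3 look.py wrist side
```

```text
time: 7.05
position: [0.4386, -0.1199, 0.1164]
tool_rot: [0.071, 0.997, 0.0, -0.001]
contact_force: [-0.4, -0.0, -1.8]
grip_width: 0.023
time: 7.47
position: [0.4576, -0.1234, 0.1178]
tool_rot: [0.072, 0.997, -0.0, 0.001]
contact_force: [-0.9, -0.1, -0.9]
grip_width: 0.0235
time: 7.88
position: [0.4718, -0.1255, 0.1172]
tool_rot: [0.072, 0.997, -0.0, -0.0]
contact_force: [-1.3, 0.1, -0.9]
grip_width: 0.0236
wrist carrier 0.58 3339 e,y 0.5146636612832547 -0.05741179744899273 [0.09  0.049] yaw rel bed -2.1 emin [0.48939768 0.52994792] y [-0.10175869 -0.01296458]
side carrier 0.95 595 e,y 0.5220514878988266 -0.07176152965426445 [0.065 0.06 ] yaw rel bed -3.2 emin [0.4918964  0.55194994] y [-0.10428958 -0.04235483]
notch 0.73 0.5723538343288204 0.22947796257534198
tcp e,y 0.48487671971782526 -0.056018385567819455 z 0.11733220430813451 F n,t,z -0.7036395269618596 -0.599003254396658 -0.627785641714492 q [ 0.04  0.48  0.13  2.06 -0.11  0.6   1.67]
```

```bash
P="python3 -m pendant"
$P '[{"ax":0,"ay":0,"az":0,"dx":-0.004,"dy":0,"dz":0,"claw":0.015},{"ax":0,"ay":0,"az":0,"dx":-0.008,"dy":0,"dz":0,"claw":0.015},{"ax":0,"ay":0,"az":0,"dx":-0.012,"dy":0,"dz":0,"claw":0.015},{"ax":0,"ay":0,"az":0,"dx":-0.016,"dy":0,"dz":0,"claw":0.015},{"ax":0,"ay":0,"az":0,"dx":-0.02,"dy":0,"dz":0,"claw":0.015}]'
$P '[{"ax":0,"ay":0,"az":0,"dx":-0.003,"dy":0,"dz":0,"claw":0.015},{"ax":0,"ay":0,"az":0,"dx":-0.006,"dy":0,"dz":0,"claw":0.015},{"ax":0,"ay":0,"az":0,"dx":-0.009,"dy":0,"dz":0,"claw":0.015},{"ax":0,"ay":0,"az":0,"dx":-0.011,"dy":0,"dz":0,"claw":0.015},{"ax":0,"ay":0,"az":0,"dx":-0.013,"dy":0,"dz":0,"claw":0.015}]'
python3 look.py wrist side
```

```text
time: 8.6
position: [0.4919, -0.1283, 0.1173]
tool_rot: [0.072, 0.997, 0.0, -0.0]
contact_force: [-0.8, -0.0, 0.4]
grip_width: 0.0236
time: 9.02
position: [0.5045, -0.1302, 0.1173]
tool_rot: [0.072, 0.997, -0.0, -0.0]
contact_force: [-1.8, 0.7, -1.0]
grip_width: 0.0232
wrist carrier 0.89 3387 e,y 0.5472156088054181 -0.057359552660584456 [0.09  0.047] yaw rel bed -2.6 emin [0.5223576  0.56179525] y [-0.10200709 -0.01278068]
notch 0.94 0.5345252469752032 -0.08803907490843527
side carrier 0.73 579 e,y 0.5543465476393701 -0.06349011495411397 [0.082 0.065] yaw rel bed -3.8 emin [0.5241023 0.5847558] y [-0.10414632 -0.03590409]
notch 0.96 0.5306430015907673 -0.08781546261456875
tcp e,y 0.5179316307446784 -0.05594128616073593 z 0.11739139608383986 F n,t,z -0.8153654819193984 -0.4105585665530596 -1.3352763146774498 q [ 0.04  0.53  0.13  1.98 -0.11  0.65  1.67]
```

```bash
P="python3 -m pendant"
$P '[{"ax":0,"ay":0,"az":0,"dx":-0.001,"dy":0,"dz":0,"claw":0.015},{"ax":0,"ay":0,"az":0,"dx":-0.002,"dy":0,"dz":0,"claw":0.015},{"ax":0,"ay":0,"az":0,"dx":-0.003,"dy":0,"dz":0,"claw":0.015},{"ax":0,"ay":0,"az":0,"dx":-0.004,"dy":0,"dz":0,"claw":0.015},{"ax":0,"ay":0,"az":0,"dx":-0.004,"dy":0,"dz":0,"claw":0.015}]'
$P '[{"ax":0,"ay":0,"az":0,"dx":-0.0005,"dy":0,"dz":0,"claw":0.015},{"ax":0,"ay":0,"az":0,"dx":-0.001,"dy":0,"dz":0,"claw":0.015},{"ax":0,"ay":0,"az":0,"dx":-0.001,"dy":0,"dz":0,"claw":0.015}]'
$P '[{"ax":0,"ay":0,"az":0,"dx":-0.0005,"dy":0,"dz":0,"claw":0.015},{"ax":0,"ay":0,"az":0,"dx":-0.001,"dy":0,"dz":0,"claw":0.015},{"ax":0,"ay":0,"az":0,"dx":-0.001,"dy":0,"dz":0,"claw":0.015}]'
python3 look.py wrist
```

```text
time: 9.73
position: [0.5085, -0.1307, 0.1173]
tool_rot: [0.072, 0.997, -0.0, 0.0]
contact_force: [-1.1, 0.1, -0.4]
grip_width: 0.0234
time: 9.98
position: [0.5092, -0.131, 0.1173]
tool_rot: [0.072, 0.997, -0.0, -0.0]
contact_force: [-2.3, 0.0, -1.7]
grip_width: 0.0231
time: 10.23
position: [0.5104, -0.1311, 0.1173]
tool_rot: [0.072, 0.997, -0.0, -0.0]
contact_force: [-1.4, -0.6, -2.2]
grip_width: 0.0234
wrist carrier 0.73 3351 e,y 0.5497228134632111 -0.05705776039659978 [0.091 0.042] yaw rel bed 0.2 emin [0.52951927 0.56471256] y [-0.10134244 -0.01274132]
notch 0.95 0.5437835442495048 -0.08897255251924403
tcp e,y 0.5238817077507583 -0.05597552061860303 z 0.11729739374521553 F n,t,z -1.733643579608871 -0.37310913265933027 -1.414243277246845 q [ 0.04  0.53  0.14  1.96 -0.11  0.65  1.67]
```

The carrier now looks flush, with its yaw about 0.2° off the bed. I'll press a little more so the contact registers.

```bash
P="python3 -m pendant"
$P '[{"ax":0,"ay":0,"az":0,"dx":-0.0005,"dy":0,"dz":0,"claw":0.015},{"ax":0,"ay":0,"az":0,"dx":-0.001,"dy":0,"dz":0,"claw":0.015},{"ax":0,"ay":0,"az":0,"dx":-0.001,"dy":0,"dz":0,"claw":0.015}]'
$P '[{"ax":0,"ay":0,"az":0,"dx":-0.0005,"dy":0,"dz":0,"claw":0.015},{"ax":0,"ay":0,"az":0,"dx":-0.001,"dy":0,"dz":0,"claw":0.015},{"ax":0,"ay":0,"az":0,"dx":-0.001,"dy":0,"dz":0,"claw":0.015}]'
python3 look.py
```

```text
time: 10.63
position: [0.5111, -0.1312, 0.1173]
tool_rot: [0.072, 0.997, -0.0, -0.0]
contact_force: [-3.7, -0.3, -1.0]
grip_width: 0.0236
time: 10.88
position: [0.5118, -0.1312, 0.1172]
tool_rot: [0.072, 0.997, 0.0, -0.001]
contact_force: [-5.1, 0.5, 0.9]
grip_width: 0.0231
tcp e,y 0.525378385301402 -0.05593825883969724 z 0.11717959936550403 F n,t,z -5.157555663963575 -0.25075440425240814 0.8719786251670076 q [ 0.04  0.54  0.14  1.96 -0.11  0.66  1.67]
```

```bash
P="python3 -m pendant"
$P '[{"ax":0,"ay":0,"az":0,"dx":0,"dy":0,"dz":0,"claw":0.015},{"ax":0,"ay":0,"az":0,"dx":0,"dy":0,"dz":0,"claw":0.015},{"ax":0,"ay":0,"az":0,"dx":0.008,"dy":0,"dz":0,"claw":0.015},{"ax":0,"ay":0,"az":0,"dx":0.022,"dy":0,"dz":0,"claw":0.015},{"ax":0,"ay":0,"az":0,"dx":0.022,"dy":-0.025,"dz":0,"claw":0.015}]'
$P '[{"ax":0,"ay":0,"az":0,"dx":0,"dy":-0.025,"dz":0,"claw":0.015},{"ax":0,"ay":0,"az":0,"dx":0,"dy":-0.05,"dz":0,"claw":0.015},{"ax":0,"ay":0,"az":0,"dx":-0.01,"dy":-0.05,"dz":0,"claw":0.015},{"ax":0,"ay":0,"az":0,"dx":-0.03,"dy":-0.05,"dz":0,"claw":0.015},{"ax":0,"ay":0,"az":0,"dx":-0.038,"dy":-0.05,"dz":0,"claw":0.015}]'
$P '[{"ax":0,"ay":0,"az":0,"dx":0,"dy":0,"dz":0,"claw":0.015},{"ax":0,"ay":0,"az":0,"dx":0,"dy":0,"dz":0,"claw":0.015}]'
python3 look.py wrist side
```

```text
time: 11.3
position: [0.4861, -0.1489, 0.1172]
tool_rot: [0.069, 0.998, 0.001, -0.0]
contact_force: [1.8, -0.7, -0.8]
grip_width: 0.0232
time: 11.72
position: [0.5195, -0.2082, 0.1177]
tool_rot: [0.072, 0.997, -0.0, 0.001]
contact_force: [0.2, 0.8, -1.2]
grip_width: 0.0228
time: 11.88
position: [0.5172, -0.2074, 0.1171]
tool_rot: [0.072, 0.997, 0.0, -0.0]
contact_force: [-0.1, 1.1, -1.3]
grip_width: 0.0234
wrist carrier 0.64 7374 e,y 0.560801282030344 -0.05718750255405903 [0.09  0.061] yaw rel bed -0.1 emin [0.53058553 0.58976023] y [-0.10102919 -0.01321489]
notch 0.74 0.5437913260620219 -0.08922942333662827
side carrier 0.73 446 e,y 0.5540110504388809 -0.05795922207534314 [0.09  0.047] yaw rel bed -0.2 emin [0.53113472 0.57566866] y [-0.10071932 -0.01375821]
notch 0.57 0.5443089666529812 -0.09120506663676656
tcp e,y 0.5416285462106093 -0.1309053209437741 z 0.11741124782285645 F n,t,z -0.43262687465778765 0.037175967071147425 -1.172475906992452 q [ 0.18  0.57  0.13  1.88 -0.11  0.69  1.81]
```

```bash
P="python3 -m pendant"
$P '[{"ax":0,"ay":0,"az":0,"dx":-0.002,"dy":0.01,"dz":0,"claw":0.015},{"ax":0,"ay":0,"az":0,"dx":-0.002,"dy":0.018,"dz":0,"claw":0.015},{"ax":0,"ay":0,"az":0,"dx":-0.002,"dy":0.025,"dz":0,"claw":0.015},{"ax":0,"ay":0,"az":0,"dx":-0.002,"dy":0.03,"dz":0,"claw":0.015},{"ax":0,"ay":0,"az":0,"dx":-0.002,"dy":0.0325,"dz":0,"claw":0.015}]'
$P '[{"ax":0,"ay":0,"az":0,"dx":-0.001,"dy":0,"dz":0,"claw":0.015},{"ax":0,"ay":0,"az":0,"dx":-0.002,"dy":0,"dz":0,"claw":0.015},{"ax":0,"ay":0,"az":0,"dx":-0.003,"dy":0,"dz":0,"claw":0.015},{"ax":0,"ay":0,"az":0,"dx":-0.003,"dy":0,"dz":0,"claw":0.015}]'
python3 look.py wrist
```

```text
time: 12.6
position: [0.5243, -0.1746, 0.1173]
tool_rot: [0.071, 0.997, 0.0, -0.0]
contact_force: [0.1, 0.3, -1.3]
grip_width: 0.023
time: 12.93
position: [0.5267, -0.1767, 0.1172]
tool_rot: [0.072, 0.997, -0.0, -0.0]
contact_force: [-1.5, 1.4, -0.1]
grip_width: 0.0237
wrist carrier 0.82 5994 e,y 0.5601738685429096 -0.057106549909710896 [0.09 0.06] yaw rel bed 0.0 emin [0.53052316 0.58880371] y [-0.09739803 -0.01312442]
notch 0.87 0.5436321135172759 -0.08690786956059718
tcp e,y 0.5467332305505767 -0.09874142118343576 z 0.11724298488446835 F n,t,z -0.8669129847836468 -0.31719666168832567 -0.9302761946279117 q [ 0.12  0.57  0.13  1.89 -0.11  0.69  1.75]
```

```bash
ls -t pics | head -1; cp pics/$(ls -t pics|head -1) pics/v.png
```

```text
wrist_12.9.png
```

View pics/v.png

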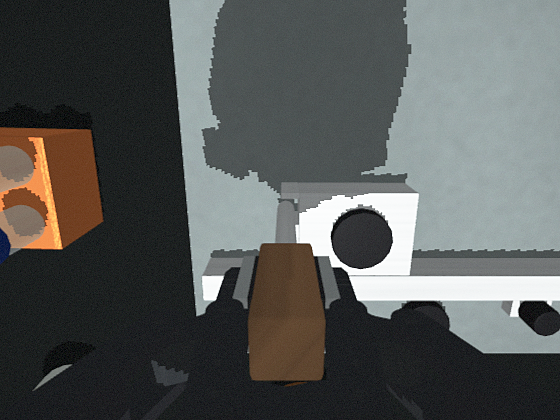

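The shank sits in the notch at about (285, 210), and the carrier's side lies along the fence. Now I'll press lightly and start the feed.

```bash
P="python3 -m pendant"
$P '[{"ax":0,"ay":0,"az":0,"dx":-0.001,"dy":0,"dz":0,"claw":0.015},{"ax":0,"ay":0,"az":0,"dx":-0.002,"dy":0,"dz":0,"claw":0.015},{"ax":0,"ay":0,"az":0,"dx":-0.002,"dy":0,"dz":0,"claw":0.015}]'
python3 look.py
$P '[{"ax":0,"ay":0,"az":0,"dx":0,"dy":0.002,"dz":0,"claw":0.015},{"ax":0,"ay":0,"az":0,"dx":0,"dy":0.004,"dz":0,"claw":0.015},{"ax":0,"ay":0,"az":0,"dx":0,"dy":0.006,"dz":0,"claw":0.015},{"ax":0,"ay":0,"az":0,"dx":0,"dy":0.008,"dz":0,"claw":0.015},{"ax":0,"ay":0,"az":0,"dx":0,"dy":0.01,"dz":0,"claw":0.015}]'
python3 look.py
```

```text
time: 13.33
position: [0.5283, -0.1768, 0.117]
tool_rot: [0.072, 0.997, -0.0, -0.001]
contact_force: [-5.8, 0.1, -0.3]
grip_width: 0.0232
tcp e,y 0.5483239711966733 -0.0986681502511672 z 0.11704053039370627 F n,t,z -5.797517588062244 -0.7162690724363585 -0.29969451696978333 q [ 0.12  0.57  0.14  1.88 -0.11  0.7   1.75]
time: 13.75
position: [0.5297, -0.1671, 0.1171]
tool_rot: [0.072, 0.997, -0.0, -0.001]
contact_force: [-5.4, -1.2, -0.5]
grip_width: 0.0233
tcp e,y 0.5482563982357201 -0.08884245178441436 z 0.1170974384555076 F n,t,z -5.147627194719322 -1.9838871475419393 -0.47990201578296093 q [ 0.1   0.57  0.14  1.89 -0.11  0.69  1.73]
```

```bash
P="python3 -m pendant"
$P '[{"ax":0,"ay":0,"az":0,"dx":0.0003,"dy":0.003,"dz":0,"claw":0.015},{"ax":0,"ay":0,"az":0,"dx":0.0003,"dy":0.006,"dz":0,"claw":0.015},{"ax":0,"ay":0,"az":0,"dx":0.0003,"dy":0.009,"dz":0,"claw":0.015},{"ax":0,"ay":0,"az":0,"dx":0.0003,"dy":0.012,"dz":0,"claw":0.015},{"ax":0,"ay":0,"az":0,"dx":0.0003,"dy":0.015,"dz":0,"claw":0.015}]'
python3 look.py
$P '[{"ax":0,"ay":0,"az":0,"dx":0,"dy":0.003,"dz":0,"claw":0.015},{"ax":0,"ay":0,"az":0,"dx":0,"dy":0.006,"dz":0,"claw":0.015},{"ax":0,"ay":0,"az":0,"dx":0,"dy":0.009,"dz":0,"claw":0.015},{"ax":0,"ay":0,"az":0,"dx":0,"dy":0.012,"dz":0,"claw":0.015},{"ax":0,"ay":0,"az":0,"dx":0,"dy":0.015,"dz":0,"claw":0.015}]'
python3 look.py wrist
```

```text
time: 14.17
position: [0.532, -0.1516, 0.1171]
tool_rot: [0.072, 0.997, 0.0, -0.0]
contact_force: [-5.1, -0.3, -2.5]
grip_width: 0.0231
tcp e,y 0.5482544829466108 -0.07317076830340348 z 0.11712821005495658 F n,t,z -5.0219744384244205 -1.0509619966636627 -2.4564813406030384 q [ 0.07  0.57  0.14  1.89 -0.11  0.69  1.7 ]
time: 14.58
position: [0.5341, -0.1367, 0.1171]
tool_rot: [0.072, 0.997, -0.0, -0.0]
contact_force: [-5.1, -2.0, -2.7]
grip_width: 0.0234
wrist carrier 0.57 5955 e,y 0.5605370831191541 -0.019191351467370988 [0.09  0.061] yaw rel bed -0.2 emin [0.53056771 0.58955842] y [-0.05873474  0.02471482]
notch 0.83 0.5431476373669712 -0.05231311568519976
tcp e,y 0.5483213997143713 -0.05782833225718602 z 0.11717054141448462 F n,t,z -5.369165570063023 1.6475181527029237 -1.5346191341908197 q [ 0.04  0.56  0.14  1.9  -0.12  0.69  1.68]
```

```bash
P="python3 -m pendant"
$P '[{"ax":0,"ay":0,"az":0,"dx":0,"dy":0.004,"dz":0,"claw":0.015},{"ax":0,"ay":0,"az":0,"dx":0,"dy":0.008,"dz":0,"claw":0.015},{"ax":0,"ay":0,"az":0,"dx":0,"dy":0.012,"dz":0,"claw":0.015},{"ax":0,"ay":0,"az":0,"dx":0,"dy":0.016,"dz":0,"claw":0.015},{"ax":0,"ay":0,"az":0,"dx":0,"dy":0.02,"dz":0,"claw":0.015}]'
$P '[{"ax":0,"ay":0,"az":0,"dx":0,"dy":0.004,"dz":0,"claw":0.015},{"ax":0,"ay":0,"az":0,"dx":0,"dy":0.008,"dz":0,"claw":0.015},{"ax":0,"ay":0,"az":0,"dx":0,"dy":0.012,"dz":0,"claw":0.015},{"ax":0,"ay":0,"az":0,"dx":0,"dy":0.016,"dz":0,"claw":0.015},{"ax":0,"ay":0,"az":0,"dx":0,"dy":0.02,"dz":0,"claw":0.015}]'
python3 look.py wrist
```

```text
time: 15.15
position: [0.537, -0.1174, 0.1172]
tool_rot: [0.072, 0.997, -0.0, -0.0]
contact_force: [-6.2, -1.6, -1.3]
grip_width: 0.0234
time: 15.57
position: [0.5399, -0.0975, 0.1172]
tool_rot: [0.072, 0.997, -0.0, -0.0]
contact_force: [-4.7, -0.5, -2.2]
grip_width: 0.0235
notch 0.64 0.5436804392976073 -0.012676284480796218
tcp e,y 0.5483700107891598 -0.017935364424368102 z 0.11724721411460635 F n,t,z -4.819647170088006 1.1466351227452478 -2.223882833104429 q [-0.03  0.56  0.14  1.91 -0.12  0.68  1.6 ]
```

```bash
P="python3 -m pendant"
$P '[{"ax":0,"ay":0,"az":0,"dx":0,"dy":0.004,"dz":0,"claw":0.015},{"ax":0,"ay":0,"az":0,"dx":0,"dy":0.008,"dz":0,"claw":0.015},{"ax":0,"ay":0,"az":0,"dx":0,"dy":0.012,"dz":0,"claw":0.015},{"ax":0,"ay":0,"az":0,"dx":0,"dy":0.016,"dz":0,"claw":0.015},{"ax":0,"ay":0,"az":0,"dx":0,"dy":0.02,"dz":0,"claw":0.015}]'
$P '[{"ax":0,"ay":0,"az":0,"dx":0,"dy":0.004,"dz":0,"claw":0.015},{"ax":0,"ay":0,"az":0,"dx":0,"dy":0.008,"dz":0,"claw":0.015},{"ax":0,"ay":0,"az":0,"dx":0,"dy":0.012,"dz":0,"claw":0.015},{"ax":0,"ay":0,"az":0,"dx":0,"dy":0.016,"dz":0,"claw":0.015},{"ax":0,"ay":0,"az":0,"dx":0,"dy":0.02,"dz":0,"claw":0.015}]'
python3 look.py wrist side
```

```text
time: 16.13
position: [0.5428, -0.0778, 0.1173]
tool_rot: [0.072, 0.997, -0.0, -0.0]
contact_force: [-5.6, -2.6, -1.4]
grip_width: 0.0236
time: 16.55
position: [0.5456, -0.0579, 0.1172]
tool_rot: [0.072, 0.997, -0.0, -0.0]
contact_force: [-4.9, -2.3, -0.5]
grip_width: 0.0232
wrist carrier 0.73 5938 e,y 0.5601681611970067 0.0604693148303777 [0.09 0.06] yaw rel bed 0.1 emin [0.53057841 0.58920483] y [0.020505   0.10443217]
notch 0.9 0.5447555305023567 0.028109508945096312
side carrier 0.74 483 e,y 0.5615652903661131 0.059871347605809574 [0.091 0.061] yaw rel bed 0.6 emin [0.53142322 0.59073416] y [0.01517905 0.10478009]
notch 0.8 0.5403862057587636 0.02269999262389683
tcp e,y 0.5483501724259454 0.02203077035209767 z 0.1172900371826628 F n,t,z -5.445455826929722 1.7773867255525124 -1.4026691165953016 q [-0.1   0.56  0.14  1.91 -0.12  0.68  1.53]
```

```bash
P="python3 -m pendant"
$P '[{"ax":0,"ay":0,"az":0,"dx":0,"dy":0.004,"dz":0,"claw":0.015},{"ax":0,"ay":0,"az":0,"dx":0,"dy":0.008,"dz":0,"claw":0.015},{"ax":0,"ay":0,"az":0,"dx":0,"dy":0.012,"dz":0,"claw":0.015},{"ax":0,"ay":0,"az":0,"dx":0,"dy":0.016,"dz":0,"claw":0.015},{"ax":0,"ay":0,"az":0,"dx":0,"dy":0.02,"dz":0,"claw":0.015}]'
$P '[{"ax":0,"ay":0,"az":0,"dx":0,"dy":0.004,"dz":0,"claw":0.015},{"ax":0,"ay":0,"az":0,"dx":0,"dy":0.008,"dz":0,"claw":0.015},{"ax":0,"ay":0,"az":0,"dx":0,"dy":0.012,"dz":0,"claw":0.015},{"ax":0,"ay":0,"az":0,"dx":0,"dy":0.016,"dz":0,"claw":0.015},{"ax":0,"ay":0,"az":0,"dx":0,"dy":0.02,"dz":0,"claw":0.015}]'
$P '[{"ax":0,"ay":0,"az":0,"dx":0,"dy":0.004,"dz":0,"claw":0.015},{"ax":0,"ay":0,"az":0,"dx":0,"dy":0.008,"dz":0,"claw":0.015},{"ax":0,"ay":0,"az":0,"dx":0,"dy":0.012,"dz":0,"claw":0.015},{"ax":0,"ay":0,"az":0,"dx":0,"dy":0.016,"dz":0,"claw":0.015},{"ax":0,"ay":0,"az":0,"dx":0,"dy":0.02,"dz":0,"claw":0.015}]'
python3 look.py wrist side
python3 - <<'E'
from h import *
n=np.array([.9895,-.1444]);t=np.array([.1444,.9895])
for c in ['side','scene']:
    im,d,s=cap(c); uv,P=cloud(c,d); e=P[:,:2]@n; y=P[:,:2]@t
    k=(abs(P[:,2]-.038)<.004)&(e<.588)&(e>.50)&(y>.215)&(y<.32)
    print(c,k.sum(), np.percentile(y[k],[1,5,50,95,99]) if k.sum() else '')
E
```

```text
time: 17.27
position: [0.5485, -0.0383, 0.1173]
tool_rot: [0.072, 0.997, -0.0, -0.0]
contact_force: [-4.8, -1.0, -1.1]
grip_width: 0.024
time: 17.68
position: [0.5514, -0.0184, 0.1173]
tool_rot: [0.072, 0.997, -0.0, -0.0]
contact_force: [-5.7, -1.0, -1.2]
grip_width: 0.0232
time: 18.1
position: [0.5543, 0.0014, 0.1173]
tool_rot: [0.072, 0.997, -0.0, -0.0]
contact_force: [-5.7, -1.3, -0.1]
grip_width: 0.0233
wrist carrier 0.8 5899 e,y 0.5601890485212206 0.12031488328389824 [0.089 0.06 ] yaw rel bed 0.0 emin [0.53065559 0.58912162] y [0.08086992 0.16416145]
notch 0.87 0.5441077559344946 0.08743293435588413
side carrier 0.72 438 e,y 0.561367678463459 0.1188011931270361 [0.089 0.061] yaw rel bed 0.0 emin [0.53125218 0.59058845] y [0.07463197 0.16253145]
notch 0.81 0.5429256111629421 0.08773184075598336
tcp e,y 0.5483715328931764 0.08195126924768296 z 0.11733384823550619 F n,t,z -5.184500691634875 2.362575879751841 -1.4312246904752226 q [-0.21  0.57  0.14  1.89 -0.12  0.69  1.43]
side 168 [0.24210302 0.24308213 0.25284288 0.2670571  0.26806248]
scene 151 [0.24515892 0.24602992 0.25998115 0.26957683 0.27044422]
```

```bash
P="python3 -m pendant"
$P '[{"ax":0,"ay":0,"az":0,"dx":0,"dy":0.004,"dz":0,"claw":0.015},{"ax":0,"ay":0,"az":0,"dx":0,"dy":0.008,"dz":0,"claw":0.015},{"ax":0,"ay":0,"az":0,"dx":0,"dy":0.012,"dz":0,"claw":0.015},{"ax":0,"ay":0,"az":0,"dx":0,"dy":0.016,"dz":0,"claw":0.015},{"ax":0,"ay":0,"az":0,"dx":0,"dy":0.02,"dz":0,"claw":0.015}]'
$P '[{"ax":0,"ay":0,"az":0,"dx":0,"dy":0.004,"dz":0,"claw":0.015},{"ax":0,"ay":0,"az":0,"dx":0,"dy":0.008,"dz":0,"claw":0.015},{"ax":0,"ay":0,"az":0,"dx":0,"dy":0.012,"dz":0,"claw":0.015},{"ax":0,"ay":0,"az":0,"dx":0,"dy":0.016,"dz":0,"claw":0.015},{"ax":0,"ay":0,"az":0,"dx":0,"dy":0.02,"dz":0,"claw":0.015}]'
$P '[{"ax":0,"ay":0,"az":0,"dx":0,"dy":0.004,"dz":0,"claw":0.015},{"ax":0,"ay":0,"az":0,"dx":0,"dy":0.008,"dz":0,"claw":0.015},{"ax":0,"ay":0,"az":0,"dx":0,"dy":0.012,"dz":0,"claw":0.015},{"ax":0,"ay":0,"az":0,"dx":0,"dy":0.016,"dz":0,"claw":0.015},{"ax":0,"ay":0,"az":0,"dx":0,"dy":0.019,"dz":0,"claw":0.015}]'
python3 look.py wrist
```

```text
time: 18.92
position: [0.5572, 0.0209, 0.1173]
tool_rot: [0.072, 0.997, -0.0, -0.0]
contact_force: [-6.0, -2.8, -0.0]
grip_width: 0.0234
time: 19.33
position: [0.5601, 0.0407, 0.1173]
tool_rot: [0.072, 0.997, -0.0, -0.0]
contact_force: [-6.0, -1.6, 0.0]
grip_width: 0.0231
time: 19.75
position: [0.5628, 0.0598, 0.1173]
tool_rot: [0.072, 0.997, -0.0, -0.0]
contact_force: [-5.5, -2.9, -0.7]
grip_width: 0.0236
wrist carrier 0.55 4661 e,y 0.5599952394992113 0.1794943924047053 [0.09  0.059] yaw rel bed -0.1 emin [0.53061136 0.58541966] y [0.13792177 0.22308189]
notch 0.55 0.5430241542663287 0.14732271460346175
tcp e,y 0.5483590150537497 0.1407836466585616 z 0.11734353756843083 F n,t,z -5.601942470584663 1.0026076455457942 -0.5948543895786 q [-0.31  0.58  0.15  1.86 -0.12  0.71  1.33]
```

```bash
P="python3 -m pendant"
$P '[{"ax":0,"ay":0,"az":0,"dx":0,"dy":0.003,"dz":0,"claw":0.015},{"ax":0,"ay":0,"az":0,"dx":0,"dy":0.006,"dz":0,"claw":0.015},{"ax":0,"ay":0,"az":0,"dx":0,"dy":0.009,"dz":0,"claw":0.015},{"ax":0,"ay":0,"az":0,"dx":0,"dy":0.011,"dz":0,"claw":0.015},{"ax":0,"ay":0,"az":0,"dx":0,"dy":0.013,"dz":0,"claw":0.015}]'
python3 look.py
$P '[{"ax":0,"ay":0,"az":0,"dx":0,"dy":0.001,"dz":0,"claw":0.015},{"ax":0,"ay":0,"az":0,"dx":0,"dy":0.002,"dz":0,"claw":0.015},{"ax":0,"ay":0,"az":0,"dx":0,"dy":0.003,"dz":0,"claw":0.015},{"ax":0,"ay":0,"az":0,"dx":0,"dy":0.003,"dz":0,"claw":0.015}]'
python3 look.py
```

```text
time: 20.32
position: [0.5647, 0.0724, 0.1173]
tool_rot: [0.072, 0.997, -0.0, -0.0]
contact_force: [-5.2, -2.6, -0.0]
grip_width: 0.0233
tcp e,y 0.5483214945957468 0.15314524474858723 z 0.11733500715208064 F n,t,z -4.805664266210971 -3.3252686629877597 -0.04109101388452713 q [-0.34  0.59  0.15  1.85 -0.12  0.71  1.31]
time: 20.65
position: [0.5651, 0.0754, 0.1173]
tool_rot: [0.072, 0.997, -0.0, -0.0]
contact_force: [-4.9, -1.6, 0.2]
grip_width: 0.0235
tcp e,y 0.5482973531539033 0.15623364139169407 z 0.1173190013182714 F n,t,z -4.5704741301496385 -2.3311811232090496 0.1771988513174494 q [-0.34  0.59  0.15  1.85 -0.12  0.71  1.3 ]
```

```bash
P="python3 -m pendant"
for i in 1; do
$P '[{"ax":0,"ay":0,"az":0,"dx":0,"dy":0.0007,"dz":0,"claw":0.015},{"ax":0,"ay":0,"az":0,"dx":0,"dy":0.0015,"dz":0,"claw":0.015},{"ax":0,"ay":0,"az":0,"dx":0,"dy":0.0015,"dz":0,"claw":0.015}]'
python3 look.py
$P '[{"ax":0,"ay":0,"az":0,"dx":0,"dy":0.0007,"dz":0,"claw":0.015},{"ax":0,"ay":0,"az":0,"dx":0,"dy":0.0015,"dz":0,"claw":0.015},{"ax":0,"ay":0,"az":0,"dx":0,"dy":0.0015,"dz":0,"claw":0.015}]'
python3 look.py
$P '[{"ax":0,"ay":0,"az":0,"dx":0,"dy":0.0007,"dz":0,"claw":0.015},{"ax":0,"ay":0,"az":0,"dx":0,"dy":0.0015,"dz":0,"claw":0.015},{"ax":0,"ay":0,"az":0,"dx":0,"dy":0.0015,"dz":0,"claw":0.015}]'
python3 look.py wrist; done
```

```text
time: 20.9
position: [0.5653, 0.0768, 0.1173]
tool_rot: [0.072, 0.997, -0.0, -0.0]
contact_force: [-5.6, -1.7, -0.4]
grip_width: 0.0233
tcp e,y 0.5482986682366007 0.1576653798822164 z 0.11731133002947114 F n,t,z -5.338041659863216 -2.535801819478201 -0.40422269927338883 q [-0.34  0.59  0.15  1.85 -0.12  0.71  1.3 ]
time: 21.15
position: [0.5656, 0.0783, 0.1173]
tool_rot: [0.072, 0.997, -0.0, -0.0]
contact_force: [-6.2, -1.3, 0.5]
grip_width: 0.0231
tcp e,y 0.5483263124521969 0.15915360418618665 z 0.11733334139542553 F n,t,z -5.985516251353724 -2.187016675123614 0.4549661107167992 q [-0.35  0.59  0.15  1.85 -0.12  0.71  1.3 ]
time: 21.4
position: [0.5658, 0.0798, 0.1173]
tool_rot: [0.072, 0.997, -0.0, -0.0]
contact_force: [-5.0, -3.0, -0.3]
grip_width: 0.0236
wrist carrier 0.64 4755 e,y 0.5593237398266793 0.1998178182154894 [0.091 0.059] yaw rel bed -0.9 emin [0.53063437 0.5737417 ] y [0.15879917 0.2437752 ]
notch 0.87 0.5414384236903942 0.16692991763670678
tcp e,y 0.5483112149294165 0.16062590468844526 z 0.11733135134050421 F n,t,z -5.932270271297357 -2.224230330972314 -0.1343993545573284 q [-0.35  0.59  0.15  1.85 -0.12  0.71  1.29]
```

```bash
P="python3 -m pendant"
$P '[{"ax":0,"ay":0,"az":0,"dx":0,"dy":0.0007,"dz":0,"claw":0.015},{"ax":0,"ay":0,"az":0,"dx":0,"dy":0.0015,"dz":0,"claw":0.015},{"ax":0,"ay":0,"az":0,"dx":0,"dy":0.0015,"dz":0,"claw":0.015}]'
python3 look.py
$P '[{"ax":0,"ay":0,"az":0,"dx":0,"dy":0.0007,"dz":0,"claw":0.015},{"ax":0,"ay":0,"az":0,"dx":0,"dy":0.0015,"dz":0,"claw":0.015},{"ax":0,"ay":0,"az":0,"dx":0,"dy":0.0015,"dz":0,"claw":0.015}]'
python3 look.py
```

```text
time: 21.8
position: [0.5659, 0.0805, 0.1173]
tool_rot: [0.072, 0.997, -0.001, -0.0]
contact_force: [-6.1, -4.9, 1.6]
grip_width: 0.0233
tcp e,y 0.5483353626586677 0.1613934851341802 z 0.11734208142131183 F n,t,z -5.360435598730628 -5.738202074295712 1.5579464588639989 q [-0.35  0.59  0.15  1.85 -0.12  0.71  1.29]
time: 22.05
position: [0.566, 0.081, 0.1173]
tool_rot: [0.073, 0.997, -0.001, -0.0]
contact_force: [-6.2, -10.2, 3.4]
grip_width: 0.0231
tcp e,y 0.5483686348117507 0.16186743376193768 z 0.11732442566158208 F n,t,z -4.636652163072003 -10.994177170457425 3.4216531247670603 q [-0.35  0.59  0.15  1.84 -0.12  0.72  1.29]
```

The carrier is against the stop: the forward force rose to 11 N with almost no travel. I'll hold briefly, then ease off both presses together so nothing drags.

```bash
P="python3 -m pendant"
$P '[{"ax":0,"ay":0,"az":0,"dx":0,"dy":0,"dz":0,"claw":0.015},{"ax":0,"ay":0,"az":0,"dx":0.0005,"dy":-0.001,"dz":0,"claw":0.015},{"ax":0,"ay":0,"az":0,"dx":0.001,"dy":-0.0016,"dz":0,"claw":0.015},{"ax":0,"ay":0,"az":0,"dx":0.0015,"dy":-0.002,"dz":0,"claw":0.015},{"ax":0,"ay":0,"az":0,"dx":0.002,"dy":-0.0024,"dz":0,"claw":0.015}]'
python3 look.py
$P '[{"ax":0,"ay":0,"az":0,"dx":0.0007,"dy":-0.0006,"dz":0,"claw":0.015},{"ax":0,"ay":0,"az":0,"dx":0.0014,"dy":-0.0012,"dz":0,"claw":0.015},{"ax":0,"ay":0,"az":0,"dx":0.002,"dy":-0.002,"dz":0,"claw":0.015},{"ax":0,"ay":0,"az":0,"dx":0.0025,"dy":-0.003,"dz":0,"claw":0.015}]'
python3 look.py wrist
```

```text
time: 22.47
position: [0.5647, 0.0804, 0.1175]
tool_rot: [0.072, 0.997, -0.0, 0.001]
contact_force: [0.5, -3.2, -2.5]
grip_width: 0.0233
tcp e,y 0.5471472583694283 0.16114638077201565 z 0.11752856598022816 F n,t,z 0.9711417880882725 -3.0930753436027416 -2.51096629638189 q [-0.35  0.59  0.15  1.85 -0.12  0.71  1.29]
time: 22.8
position: [0.5612, 0.079, 0.1174]
tool_rot: [0.072, 0.997, 0.0, 0.0]
contact_force: [-0.6, 0.8, -0.7]
grip_width: 0.0233
wrist carrier 0.93 4630 e,y 0.5530142849743367 0.19992126782536507 [0.09  0.047] yaw rel bed -1.1 emin [0.53032408 0.57180879] y [0.15949872 0.24390567]
notch 0.57 0.543220324361193 0.16983794430613725
tcp e,y 0.5438561432486249 0.15887367202360392 z 0.11737710596812334 F n,t,z 0.1592145006655005 -0.5526328764771067 -1.468348868368993 q [-0.35  0.58  0.15  1.86 -0.12  0.71  1.3 ]
```

```bash
P="python3 -m pendant"
$P '[{"ax":0,"ay":0,"az":0,"dx":0.0003,"dy":-0.006,"dz":0,"claw":0.015},{"ax":0,"ay":0,"az":0,"dx":0.0003,"dy":-0.018,"dz":0,"claw":0.015},{"ax":0,"ay":0,"az":0,"dx":0.0003,"dy":-0.035,"dz":0,"claw":0.015},{"ax":0,"ay":0,"az":0,"dx":0.02,"dy":-0.055,"dz":0,"claw":0.015},{"ax":0,"ay":0,"az":0,"dx":0.04,"dy":-0.06,"dz":-0.03,"claw":0.015}]'
$P '[{"ax":0,"ay":0,"az":0,"dx":0.01,"dy":0,"dz":-0.035,"claw":0.015},{"ax":0,"ay":0,"az":0,"dx":0.02,"dy":0,"dz":-0.06,"claw":0.015},{"ax":0,"ay":0,"az":0,"dx":0.02,"dy":0,"dz":-0.06,"claw":0.015}]'
python3 look.py wrist side
python3 - <<'E'
import cv2,glob,os
f=sorted(glob.glob('pics/*_2[3-9]*.png'),key=os.path.getmtime)[-2:]; print(f)
cv2.imwrite('pics/v2.png',cv2.hconcat([cv2.imread(f[0])[:, :400],cv2.resize(cv2.imread(f[1])[140:300,120:270],(394,420),interpolation=2)]))
from h import *
rows((.449,.3609,.205),49.1)
E
```

```text
time: 23.37
position: [0.5097, 0.0206, 0.1437]
tool_rot: [0.074, 0.997, -0.002, -0.003]
contact_force: [-0.8, 0.2, -1.2]
grip_width: 0.0234
time: 23.62
position: [0.4933, 0.0267, 0.2116]
tool_rot: [0.073, 0.997, 0.001, 0.003]
contact_force: [1.8, 0.0, -0.4]
grip_width: 0.0229
wrist carrier 0.94 2967 e,y 0.5605558748602868 0.1994671685397625 [0.09  0.062] yaw rel bed 0.2 emin [0.53017754 0.58872526] y [0.15529253 0.24291807]
notch 0.97 0.5434721852537648 0.16719890496229473
notch 0.65 0.5491643559098267 0.16694654065140035
tcp e,y 0.4836748658282914 0.09814308920135435 z 0.2062212180518731 F n,t,z 0.8527583377594178 -0.7012274195893061 -0.94590694640018 q [-0.31  0.35  0.18  1.97 -0.08  0.83  1.33]
['pics/wrist_23.6.png', 'pics/side_23.8.png']
t 23.92 pos [0.4928 0.0273 0.2062] tooly heading 81.7 delta [0.0913 0.3239 0.0011] az 0.569651101478969 q7 1.33
```

View pics/v2.png

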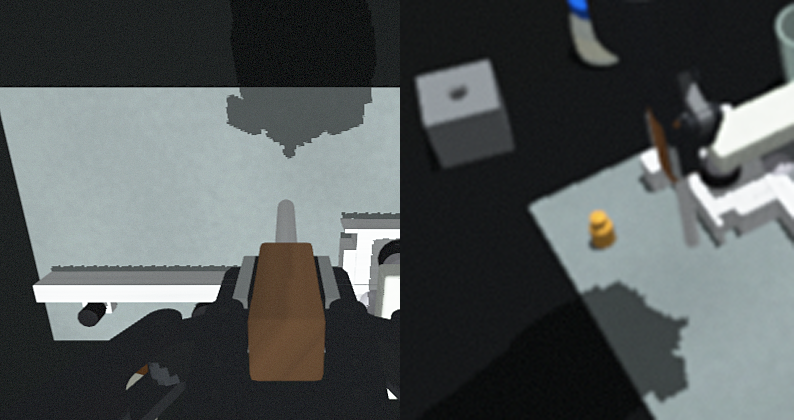

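The picture shows the carrier beside the head and square to the fence, with the notch clear. The stick is straight in the jaws (tip at 285, 205) and the stand's hole is free. Next I carry the stick back.

```bash
P="python3 -m pendant"
$P '[{"ax":0,"ay":0,"az":0,"dx":0.01,"dy":0.036,"dz":0,"claw":0.015},{"ax":0,"ay":0,"az":0,"dx":0.02,"dy":0.072,"dz":0,"claw":0.015},{"ax":0,"ay":0,"az":0,"dx":0.03,"dy":0.108,"dz":0,"claw":0.015},{"ax":0,"ay":0,"az":0,"dx":0.04,"dy":0.144,"dz":0,"claw":0.015},{"ax":0,"ay":0,"az":0,"dx":0.05,"dy":0.18,"dz":0,"claw":0.015}]'
$P '[{"ax":0,"ay":0,"az":0.11,"dx":0.01,"dy":0.036,"dz":0,"claw":0.015},{"ax":0,"ay":0,"az":0.22,"dx":0.02,"dy":0.072,"dz":0,"claw":0.015},{"ax":0,"ay":0,"az":0.33,"dx":0.03,"dy":0.108,"dz":0,"claw":0.015},{"ax":0,"ay":0,"az":0.44,"dx":0.041,"dy":0.144,"dz":0,"claw":0.015},{"ax":0,"ay":0,"az":0.57,"dx":0.041,"dy":0.144,"dz":0,"claw":0.015}]'
$P '[{"ax":0,"ay":0,"az":0,"dx":0,"dy":0,"dz":0,"claw":0.015},{"ax":0,"ay":0,"az":0,"dx":0,"dy":0,"dz":0,"claw":0.015},{"ax":0,"ay":0,"az":0,"dx":0,"dy":0,"dz":0,"claw":0.015}]'
python3 - <<'E'
from h import *
rows((.449,.3607,.114),49.1)
im,d,s=cap('wrist','w9.png')
for t,z in dict(stick_tip=s['position'][2]-.099,stand_hole0=.06).items():
    print(t,z,[(q['score'],q['centre'],pt_plane('wrist',q['centre'],z,s)[0]) for q in viewer.mark_of(t,'wrist')[:2]])
uv,P=cloud('wrist',d,s); T=P[(abs(P[:,2]-.06)<.005)&(np.hypot(P[:,0]-.45,P[:,1]-.358)<.07)]
print('stand',cv2.minAreaRect(T[:,:2].astype(np.float32)))
rows((.449,.3607,.114),49.1)
E
```

```text
time: 24.33
position: [0.4687, 0.2145, 0.2064]
tool_rot: [0.072, 0.997, -0.0, -0.001]
contact_force: [1.6, -0.3, -0.8]
grip_width: 0.0234
time: 24.75
position: [0.4467, 0.3687, 0.2056]
tool_rot: [0.346, 0.938, 0.0, -0.001]
contact_force: [-2.0, 0.3, -1.6]
grip_width: 0.0236
time: 25.0
position: [0.4498, 0.3601, 0.2067]
tool_rot: [0.346, 0.938, -0.001, 0.0]
contact_force: [0.8, -1.1, -1.3]
grip_width: 0.0236
t 25.0 pos [0.4498 0.3601 0.2067] tooly heading 49.5 delta [0.0011 0.0001 0.0927] az 0.0077819750217576755 q7 0.21
stick_tip 0.1077486760381818 [(0.8, [288.6, 205.4], array([0.45032699, 0.36318815, 0.10774868]))]
stand_hole0 0.06 [(0.83, [288.3, 186.2], array([0.44871338, 0.364656  , 0.06      ]))]
stand ((0.44886666536331177, 0.3605247735977173), (0.07024816423654556, 0.0702892541885376), 68.8180923461914)
t 25.15 pos [0.45   0.3603 0.2073] tooly heading 49.4 delta [ 0.001  -0.0004  0.0933] az 0.005473516873086834 q7 0.21
```

View pics/w9.png

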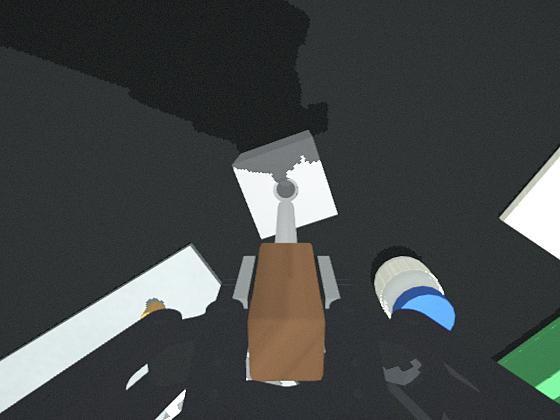

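The tip at (286, 205) lines up with the free hole at (286, 188). I'll insert it.

```bash
P="python3 -m pendant"
$P '[{"ax":0,"ay":0,"az":0,"dx":0.001,"dy":0,"dz":0.02,"claw":0.015},{"ax":0,"ay":0,"az":0,"dx":0.001,"dy":0,"dz":0.035,"claw":0.015},{"ax":0,"ay":0,"az":0,"dx":0.001,"dy":0,"dz":0.042,"claw":0.015},{"ax":0,"ay":0,"az":0,"dx":0.001,"dy":0,"dz":0.049,"claw":0.015},{"ax":0,"ay":0,"az":0,"dx":0.001,"dy":0,"dz":0.055,"claw":0.015}]'
python3 -c "
from h import *
rows((.449,.3607,.114),49.1)"
$P '[{"ax":0,"ay":0,"az":0,"dx":0,"dy":0,"dz":0.01,"claw":0.015},{"ax":0,"ay":0,"az":0,"dx":0,"dy":0,"dz":0.02,"claw":0.015},{"ax":0,"ay":0,"az":0,"dx":0,"dy":0,"dz":0.028,"claw":0.015},{"ax":0,"ay":0,"az":0,"dx":0,"dy":0,"dz":0.034,"claw":0.015},{"ax":0,"ay":0,"az":0,"dx":0,"dy":0,"dz":0.036,"claw":0.015}]'
python3 -c "
from h import *
rows((.449,.3607,.114),49.1)"
```

```text
time: 25.57
position: [0.4491, 0.3617, 0.1521]
tool_rot: [0.347, 0.938, 0.0, 0.0]
contact_force: [0.6, -1.5, 0.2]
grip_width: 0.0235
t 25.57 pos [0.4491 0.3617 0.1521] tooly heading 49.4 delta [-0.0006 -0.0008  0.0381] az 0.0049006255739782855 q7 0.22
time: 25.98
position: [0.4486, 0.3617, 0.1152]
tool_rot: [0.347, 0.938, -0.001, -0.0]
contact_force: [1.2, -2.3, 0.3]
grip_width: 0.0234
t 25.98 pos [0.4486 0.3617 0.1152] tooly heading 49.4 delta [-0.001  -0.0005  0.0012] az 0.004994558928585795 q7 0.23
```

```bash
P="python3 -m pendant"
$P '[{"ax":0,"ay":0,"az":0,"dx":0,"dy":0,"dz":0.001,"claw":0.015},{"ax":0,"ay":0,"az":0,"dx":0,"dy":0,"dz":0.001,"claw":0.04},{"ax":0,"ay":0,"az":0,"dx":0,"dy":0,"dz":0.001,"claw":0.085},{"ax":0,"ay":0,"az":0,"dx":0,"dy":0,"dz":0.001,"claw":0.085},{"ax":0,"ay":0,"az":0,"dx":0,"dy":0,"dz":0.001,"claw":0.085}]'
$P '[{"ax":0,"ay":0,"az":0,"dx":0,"dy":0,"dz":0,"claw":0.085},{"ax":0,"ay":0,"az":0,"dx":0,"dy":0,"dz":0,"claw":0.085},{"ax":0,"ay":0,"az":0,"dx":0,"dy":0,"dz":-0.03,"claw":0.085},{"ax":0,"ay":0,"az":0,"dx":0,"dy":0,"dz":-0.065,"claw":0.085},{"ax":0,"ay":0,"az":0,"dx":0,"dy":0,"dz":-0.105,"claw":0.085}]'
$P '[{"ax":0,"ay":0,"az":0,"dx":0.02,"dy":0.03,"dz":-0.02,"claw":0.085},{"ax":0,"ay":0,"az":0,"dx":0.05,"dy":0.04,"dz":-0.03,"claw":0.085},{"ax":0,"ay":0,"az":0,"dx":0.08,"dy":0.04,"dz":-0.03,"claw":0.085},{"ax":0,"ay":0,"az":0,"dx":0.08,"dy":0.04,"dz":-0.03,"claw":0.085}]'
python3 look.py scene side
python3 - <<'E'
import cv2,numpy as np,glob
from h import *
for c in ['side','scene']:
    im,d,s=cap(c,c+'_end.png'); uv,P=cloud(c,d)
    T=P[(P[:,2]>.158)&(P[:,2]<.175)&(np.hypot(P[:,0]-.45,P[:,1]-.358)<.05)]
    print(c,'stick top',len(T),T.mean(0),T[:,2].max())
a=cv2.imread('pics/scene_end.png');b=cv2.imread('pics/side_end.png')
cv2.imwrite('pics/end.png',cv2.hconcat([cv2.resize(a[150:330,280:520],(400,300),interpolation=2),cv2.resize(b[130:300,100:300],(353,300),interpolation=2)]))
E
```

```text
time: 26.4
position: [0.4487, 0.3624, 0.1156]
tool_rot: [0.347, 0.938, 0.0, 0.0]
contact_force: [-0.1, 0.6, 0.7]
grip_width: 0.0706
time: 26.82
position: [0.4481, 0.3614, 0.2207]
tool_rot: [0.347, 0.938, -0.001, -0.0]
contact_force: [0.3, 1.0, -0.1]
grip_width: 0.0849
time: 27.15
position: [0.4094, 0.4494, 0.2506]
tool_rot: [0.344, 0.939, 0.001, -0.001]
contact_force: [-1.2, 0.8, -0.9]
grip_width: 0.0847
scene carrier 0.57 280 e,y 0.564502025616169 0.22231221452355385 [0.065 0.055] yaw rel bed 8.6 emin [0.53182611 0.59371322] y [0.19956479 0.24708553]
side carrier 0.72 462 e,y 0.5618543424248695 0.19839574629217385 [0.092 0.061] yaw rel bed -0.1 emin [0.53140467 0.59161988] y [0.15295637 0.24113651]
notch 0.79 0.5388103755959437 0.1708782787858089
tcp e,y 0.34639624080021275 0.4987913606885705 z 0.25020924239421916 F n,t,z -0.4844651858065483 1.1598583197874148 -1.170753842024018 q [-1.08  0.48  0.23  1.64 -0.13  1.03  0.05]
side stick top 98 [0.44884616 0.35795024 0.16346696] 0.16655555101574337
scene stick top 109 [0.45280469 0.36244767 0.16345745] 0.16688797413989365
```

View pics/end.png

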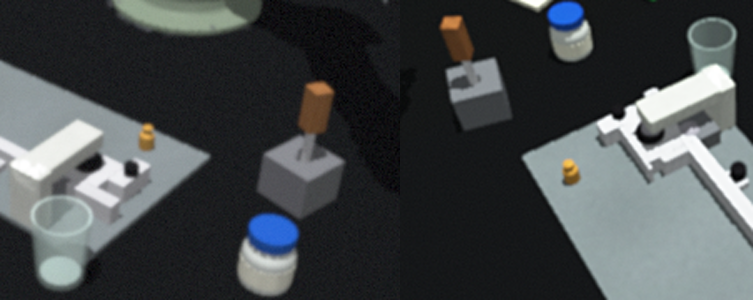

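```bash
python3 -c "
from bench import order
print(order.close_job())"
```

```text
the job is handed in; nothing more can be done
None
```

I pushed the carrier home and put the stick back in its stand, then handed the job in at about 27 s on the robot's clock. No verdict was reported. I couldn't read the plunger or the button directly, so "home" rests on force and position readings.

- **Nudge:** I pushed the carrier's open side until it lay flush on the fence at the entry end, with about 5 N on the stick. The camera then showed it within 0.2° of the bed.
- **Feed:** With the stick in the notch I fed the carrier about 26 cm, pressing at about 5–6 N throughout. It stayed within 1.1° of the fence in every usable wrist-camera check. At the stop the forward force rose to 11 N with almost no travel.
- **Carrier after release:** The wrist camera put it within about 0.5 mm of where it was pressed home, 0.2° off the bed. In the final side picture its front is about 1 mm from the measured stop face, inside the 2 mm the plunger allows.
- **Stick:** It stands released in the hole, with its top at about 0.166 m as at the start. The open gripper is well clear.
- **Bystanders:** None looked moved in the final picture; I didn't measure their positions.

**Failed or disagreeing checks:** The first moves were refused because the rows were missing keys, and nothing moved. One final reading from the scene camera gave the carrier as 8.6° off. I discarded it: that view shows only part of the carrier and seems to have merged it with the stop, and the side camera gave -0.1°.

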